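# Open the childproof trimmer drawer

### The arm

A 7-joint arm with a two-finger parallel gripper is mounted at the origin on the work surface. World frame = base frame: x ahead of the robot, y to its left, z up, the work surface at z = 0. Lengths are in m, angles in rad, forces in N, time in s.
With the tool pointing down it reaches from about 0.4 to 0.925 m from the base axis. Payload 5.6 kg.
Tool frame: the origin (TCP) lies at the very end of the fingers, on their centre line; the grasp point (between the pads) lies 19 mm behind it; z points along the fingers, y is the line along which they close (so a half turn about z gives the same grasp; the last joint's range is limited). The gripper opens to 85 mm and grips with 20 to 120 N. Pads are 22 mm wide; open, the fingers measure 114 mm over their backs; the gripper's body (76 mm by 85 mm) begins 54 mm behind the grasp point. The pads swing forward as they close: fully open they stand 13 mm farther back than shut.
Start: joints at [1.108, 0.468, -0.012, 1.603, 0.006, 1.071, -0.056], TCP at [0.265, -0.594, 0.231] pointing down, gripper open.
Joint ranges: [-2.53, 2.53], [-0.31, 2.02], [-1.57, 1.55], [0.28, 2.44], [-1.29, 4.43], [0.15, 1.84], [-2.92, 2.92]. Speed limits (rad/s): [2.57, 2.57, 3.14, 3.14, 3.14, 3.14, 3.14].

### API

Orientations are given as a rotation vector (axis times angle).
In Python, from rig import r, viewer, hand_in gives the robot as it stands.
- The arm moves only by the tool step_arm, never from a script. Its argument "deltas" is one flat list of numbers, 7 for each row, row after row: the turn, a rotation vector about the world's x, y, z in units of 0.08 rad (1.0 is 0.08 rad), then the shift along the world's x, y, z in units of 0.025 m (1.0 is 0.025 m), then the opening in per cent of the stroke, from 0 (shut) to 100 (fully open). A call has 1 to 20 rows; each row shifts and turns the commanded pose from where the row before left it; what a row does not reach is not made up. A row lasts 1/12 s, in which the tool goes at most 41.7 mm and 7.16 degrees, less where a joint would pass 70% of its speed; a pose out of reach is approached as far as the arm can. A call with a number of a shift or a turn outside -1 to 1 is refused whole. A call with a gripper value outside its range is refused whole. The fingers move at their own pace and stop on an object; the grip force is fixed at half the most. Time passes only in rows, so rows that do not move let the fingers close. It gives the time, the measured TCP pose, the force, the opening and the grip force at its end, in the units of the state.
- r.read_state(): the state, without advancing time (a new reading comes with each control period).
- viewer.camera(name): name is "side" or "top" or "wrist"; returns a dict with "img" (400x640x3 uint8, blue, green, red), "range_z" (400x640 float32, m along the optical axis (not along the pixel's ray), 0 where there is no reading), "fx", "fy", "cx", "cy" (pixels), "dist" ([k1, k2, p1, p2, k3] as OpenCV has them; the pictures are not rectified), "R" (3x3) and "t" (3): a world point X has camera coordinates R X + t; the wrist camera has in their place "tool_from_camera" (4x4, takes a point from camera to tool coordinates, whose origin is the TCP and whose axes are the flange's). Camera axes: x right, y down, z forward; pixel columns grow to the right and rows downward; lengths in m; the calibration is good to about 2 mm. A picture is of the moment at which its call begins: read the wrist's pose just before it.
- hand_in(): hands the job in; it is judged then, once.
Trained networks look in a picture, given as the dict that the camera call returned (one of the last four; its "shot" number tells which), for a name from the list of things; names that differ only in an ending like _2 or _b are one class to them, and where a whole thing is asked for, a point or a joint stands for the part that bears it (a point fixed in the world has none). Each returns a list of dicts, best first, with "score" (0 to 1); they miss things now and then, are a little off and sometimes report something else, mostly with a low value. They report only what shows in the picture. A call takes as long as a camera call.
- viewer.boxes_of(picture, query): "pixel" ([row, column] in pixels, amid what is visible of it).
The state is a dict: "clock": time; "qpos": joint angles; "dq": joint speeds; "joint_torque": joint torques, N m; "tool_pos": TCP position; "eef_rot": TCP orientation; "wrist_force": force on the tool from outside, world axes, zero at the start; "ft_torque": the same for the moment, N m; "width": finger opening in m; "grasp_force": force on a finger pad.
Only numpy, scipy, OpenCV 4.12 (cv2) and the standard library are available. Lean on these libraries where they do the work, as an engineer would, in place of code of your own. Each camera call takes 0.05 s, during which the arm holds its last target. There are 200 camera calls.

### The job

Unlock the childproof white box under the glass shelf by pushing its three coloured levers fully back, away from the robot: they are interlocked and only let themselves be thrown in one order, which differs every time, so feel each one gently, leave one that is blocked and never force it. Then pull the drawer by its red fin fully out to its stop, let go, and leave all the levers back. Do not knock the glass shelf, and leave the toiletries around it as they are.

Things in the scene. Friction and masses are not known exactly. Their poses are not given: they have to be found in the camera images.
- lockbox: Fixed white box, 140 deep (x) x 300 wide (y) x 90 mm high, front towards the robot. Origin on the work surface straight below the levers' pivot line; x points from front to back (levers are thrown towards +x), y left, z up. Front face at x = -55 mm. The levers pivot about one line along y at x = 0, z = 80 mm, at y = +55 (left), 0 (middle), -55 mm (right). Turned up to 0.25 rad.
- lever_left_pad (a point): Centre of the coloured pad of the left lever (blue), 55 mm from the pivot. Each lever is a flat paddle, 14 mm (steel foot) to 18 mm (pad) wide, 10 mm thick; the pad covers 39 to 75 mm from the pivot, where the lever ends. z of this frame runs along the lever away from the pivot, y along the pivot line.
- lever_middle_pad (a point): The same point of the middle lever (orange).
- lever_right_pad (a point): The same point of the right lever (green).
- lever_left (a joint): Left lever's angle: 0 = forward (as at the start), leaning 0.65 rad from vertical towards the robot; 0.9 = fully back at its stop, leaning 0.25 rad away. Above 0.75 counts as back. It stays where left. If free, about 3 N at the pad moves it all the way; if blocked, the pad gives 6 to 8 mm and then stands firm.
- lever_middle (a joint): Middle lever's angle, likewise. The interlock: at the start one lever is free; throwing it back frees a second, that one frees the third, and the third frees the drawer. The order is drawn anew each time and cannot be seen, only felt.
- lever_right (a joint): Right lever's angle, likewise. No lever may be pushed with more than 30 N.
- drawer_fin (a point): Grip point of the red upright fin on the drawer's front: 14 mm thick along the box's y, reaching 35 mm out from the drawer front, 36 mm high (20 to 56 mm above the work surface). The point is at mid height (38 mm), 16 mm from the fin's free end; with the drawer shut it is at x = -80 mm, y = 0 in the box's frame.
- drawer (a joint): How far the drawer is pulled out towards the robot (the box's -x), m: 0 shut, 0.07 at its stop. It slides with about 2 N once all three levers are back, and stays where it is left; it holds the trimmer. The drawer front is 298 mm wide.
- shelf: Fixed clear glass shelf over the box, 170 deep, 440 wide, 8 mm thick, underside 285 mm above the work surface, on two steel posts at the back (x = 120, y = +-190 mm in the box's frame). Same origin and axes as the box. Its front edge is at x = -10 mm: it hangs over the levers, so the tool must come in under it tilted, from the robot's side.
- bowl: White ceramic shaving bowl on the glass shelf, 100 mm across, 50 mm high; origin under its centre. Leave alone.
- soap_dish: Steel soap dish on the glass shelf, 75 x 105 x 22 mm; origin under its centre. Leave alone.
- mirror: Small round mirror on a stand on the glass shelf, 125 mm high; origin under its foot's centre. Leave alone.
- aftershave: Aluminium aftershave bottle standing on top of the box at the back right, 36 mm across, 100 mm high; origin under its centre. Leave alone.
- beaker: Blue beaker on the work surface left of the box, 68 mm across, 95 mm high; origin under its centre. Leave alone.
- cream_jar: White jar with a blue lid on the work surface right of the box, 60 mm across, 50 mm high; origin under its centre. Leave alone.
- comb: Black comb lying on the work surface front left of the box, 160 mm long, 5 mm thick; origin under its centre. Leave alone.

How it is judged:
On the way, in this order (a step that is already met when the one before it is completed fails the run):
1. all three levers are thrown back (value of joint each of lever_left, lever_middle, lever_right above 0.75 rad), for 0.2 s.
2. the drawer is pulled out to its stop (value of joint drawer above 0.06 m), for 0.2 s.
At the end, for the whole second after the job is handed in: All three levers stand back (each above 0.75 rad of 0.9) and the drawer is out by at least 60 of its 70 mm (all of step 1 and value of joint drawer above 0.06 m); the robot touches nothing.
It fails at once if a lever is forced (more than 30 N) (contact force between any of lever_left, lever_middle, lever_right and the fingers above 30 N or contact force between any of lever_left, lever_middle, lever_right and the arm above 30 N).
It fails at once if the glass shelf is knocked (more than 5 N) (contact force between shelf and the arm above 5 N or contact force between shelf and the fingers above 5 N).
It fails at once if a toiletry is moved by more than 30 mm or tipped over (distance of any of bowl, soap_dish, mirror, aftershave, beaker, cream_jar, comb from where it was at the start of the episode above 0.03 m or angle between any of bowl, soap_dish, mirror, aftershave, beaker, cream_jar, comb's own z axis and vertical above 0.5 rad).
It also fails if it takes over 72 s, if anything falls off the work surface, if the arm or the gripper's body presses on something with over 40 N, if the wrist force passes 120 N, or if a joint passes its speed limit or range.

## Working session

There is one attempt and no reset: what is moved stays moved. The work goes in short steps, Python scripts to look and compute and a tool call to move; the robot and the scene stay as the last step left them, time stands still between calls to the robot, and variables do not carry over. Pictures are saved under pics/ and viewed, at most 10 in all, crops included, and the job is handed in when it is done.

Besides the shell and the picture viewer there is one more tool, called after "Emit:" in YAML: its name, and indented under it one key for each argument. step_arm: Moves the arm, as the interface text tells. Its arguments: {"type":"object","properties":{"deltas":{"type":"array","items":{"type":"number"}}},"required":["deltas"]}

```bash
mkdir -p pics
cat > h.py <<'E'
import numpy as np,cv2
from rig import r,viewer,hand_in
def pt(c,row,col,win=2):
    row,col=int(round(row)),int(round(col))
    z=c["range_z"][row-win:row+win+1,col-win:col+win+1]; z=z[z>0]
    if len(z)==0: return None
    z=np.median(z)
    K=np.array([[c["fx"],0,c["cx"]],[0,c["fy"],c["cy"]],[0,0,1]])
    u=cv2.undistortPoints(np.array([[[col,row]]],float),K,np.array(c["dist"]))[0,0]
    return c["R"].T@(np.array([u[0]*z,u[1]*z,z])-c["t"])
E
python3 - <<'E'
from h import *
s=r.read_state();print({k:np.round(v,3) for k,v in s.items()})
for n in("side","top"):
    c=viewer.camera(n);cv2.imwrite(f"pics/{n}0.png",c["img"])
    print(n,"cam at",-c["R"].T@c["t"])
    for q in("lever_left_pad","lever_middle_pad","lever_right_pad","drawer_fin","lockbox","comb","aftershave"):
        for b in viewer.boxes_of(c,q)[:2]:
            print(q,round(b["score"],2),np.round(b["pixel"]),np.round(pt(c,*b["pixel"]),3) if pt(c,*b["pixel"]) is not None else None)
E
```

```text
{'clock': np.float64(0.0), 'qpos': array([ 1.108,  0.468, -0.012,  1.604,  0.006,  1.071, -0.056]), 'dq': array([-0.   , -0.002,  0.002, -0.   , -0.   , -0.001,  0.   ]), 'joint_torque': array([-1.0000e-03, -5.3238e+01,  2.2000e-02, -2.5130e+01,  1.2000e-02,
        8.0000e-03,  0.0000e+00]), 'tool_pos': array([ 0.265, -0.593,  0.23 ]), 'eef_rot': array([-3.071e+00, -6.540e-01,  1.000e-03]), 'wrist_force': array([-0.175, -0.46 ,  0.666]), 'ft_torque': array([-0.02 , -0.029,  0.066]), 'grasp_force': np.float64(0.0), 'width': np.float64(0.086)}
side cam at [-0.01593349  0.8294769   1.06613624]
lever_middle_pad 0.69 [290. 325.] [0.468 0.15  0.   ]
lever_right_pad 0.51 [186. 353.] [ 0.578 -0.125  0.127]
drawer_fin 0.89 [227. 346.] [ 0.553 -0.065  0.019]
drawer_fin 0.46 [ 93. 334.] [ 0.712 -0.197  0.355]
comb 0.64 [289. 327.] [ 0.466  0.144 -0.   ]
aftershave 0.72 [166. 342.] [ 0.65  -0.167  0.141]
top cam at [0.39928382 0.04573751 1.11357872]
lever_middle_pad 0.42 [210. 385.] [ 0.583 -0.075  0.133]
lever_middle_pad 0.34 [122. 394.] [ 0.733 -0.068  0.297]
lever_right_pad 0.53 [253. 478.] [ 0.504 -0.32   0.051]
drawer_fin 0.66 [230. 377.] [ 0.547 -0.067  0.054]
drawer_fin 0.57 [203. 360.] [ 0.599 -0.018  0.119]
lockbox 0.73 [206. 380.] [ 0.6   -0.068  0.092]
comb 0.78 [253. 285.] [0.481 0.159 0.004]
```

View pics/side0.png

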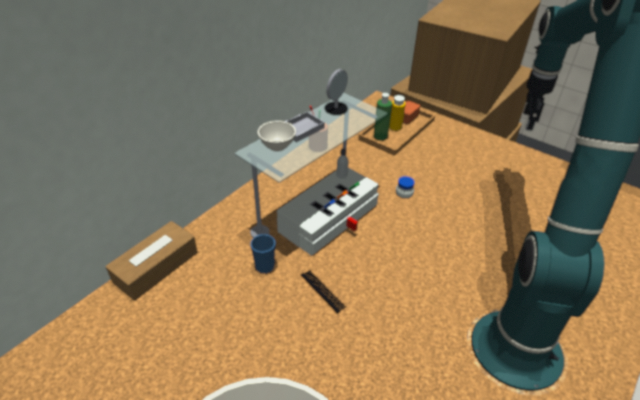

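View pics/top0.png

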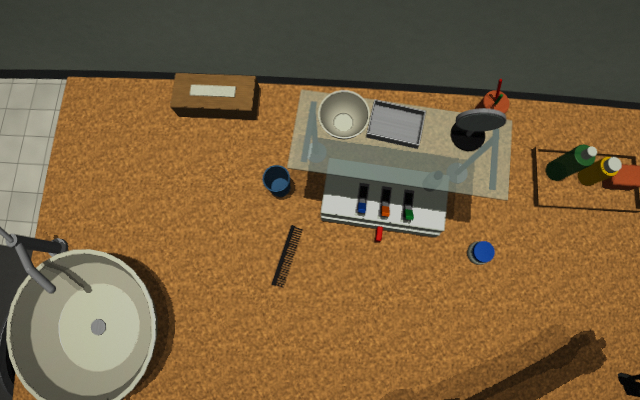

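The top view shows blue, orange and green pads near (207,362), (210,386) and (213,409), with the fin at (233,379). The box is turned slightly clockwise, and the comb, beaker and jar are clear of the front. Next I'll measure by colour.

```bash
cat > m.py <<'E'
from h import *
c=viewer.camera("top");hsv=cv2.cvtColor(c["img"],cv2.COLOR_BGR2HSV)
def cloud(lo,hi,box):
    r0,r1,c0,c1=box;m=cv2.inRange(hsv[r0:r1,c0:c1],lo,hi)>0
    P=[(i+r0,j+c0,*pt(c,i+r0,j+c0,0)) for i,j in zip(*np.nonzero(m)) if c["range_z"][i+r0,j+c0]>0]
    return np.array(P)
cv2.imwrite("pics/crop.png",cv2.resize(c["img"][165:250,305:465],(800,425),interpolation=cv2.INTER_NEAREST))
for n,lo,hi,b in(("blue",(105,120,50),(130,255,255),(180,225,345,375)),("orange",(3,150,80),(18,255,255),(180,222,375,398)),("green",(45,100,40),(85,255,255),(180,225,398,420)),("red",(0,150,60),(5,255,255),(222,245,365,390)),("red2",(172,150,60),(180,255,255),(222,245,365,390)),("white",(0,0,170),(180,40,255),(175,240,315,450))):
    P=cloud(lo,hi,b)
    if len(P):
        print(n,len(P),"med",np.round(np.median(P,0),3),"min",np.round(P.min(0),3),"max",np.round(P.max(0),3))
        if n=="white":
            Q=P[abs(P[:,4]-.09)<.006]
            # front edge of top per column
            F=[]
            for col in range(int(Q[:,1].min())+4,int(Q[:,1].max())-3,2):
                q=Q[Q[:,1]==col]
                if len(q): F.append(q[q[:,0].argmax(),2:5])
            F=np.array(F);p=np.polyfit(F[:,1],F[:,0],1);print("front edge x=a*y+b",p,"y range",Q[:,3].min(),Q[:,3].max(),len(F),np.std(F[:,0]-np.polyval(p,F[:,1])))
E
python3 m.py
```

```text
blue 78 med [ 2.07e+02  3.61e+02  5.86e-01 -2.00e-02  1.36e-01] min [ 2.02e+02  3.58e+02  5.74e-01 -3.00e-02  1.16e-01] max [ 2.12e+02  3.65e+02  6.02e-01 -1.30e-02  1.44e-01]
orange 71 med [ 2.11e+02  3.85e+02  5.80e-01 -7.50e-02  1.36e-01] min [ 2.06e+02  3.82e+02  5.69e-01 -8.40e-02  1.15e-01] max [ 2.16e+02  3.88e+02  5.96e-01 -6.80e-02  1.44e-01]
green 74 med [ 2.14e+02  4.09e+02  5.76e-01 -1.30e-01  1.36e-01] min [ 2.09e+02  4.05e+02  5.64e-01 -1.39e-01  1.14e-01] max [ 2.19e+02  4.13e+02  5.92e-01 -1.22e-01  1.44e-01]
red 81 med [ 2.33e+02  3.79e+02  5.39e-01 -7.20e-02  5.60e-02] min [ 2.26e+02  3.76e+02  5.22e-01 -7.90e-02  4.90e-02] max [ 2.40e+02  3.82e+02  5.57e-01 -6.50e-02  6.10e-02]
white 1872 med [ 2.13e+02  3.78e+02  5.83e-01 -6.40e-02  9.00e-02] min [ 1.95e+02  3.21e+02  5.45e-01 -2.24e-01  4.80e-02] max [2.34e+02 4.44e+02 6.20e-01 7.30e-02 9.70e-02]
front edge x=a*y+b [0.09080621 0.57217298] y range -0.22416702487469262 0.07267222997528539 58 0.0008701462101093681
```

View pics/crop.png

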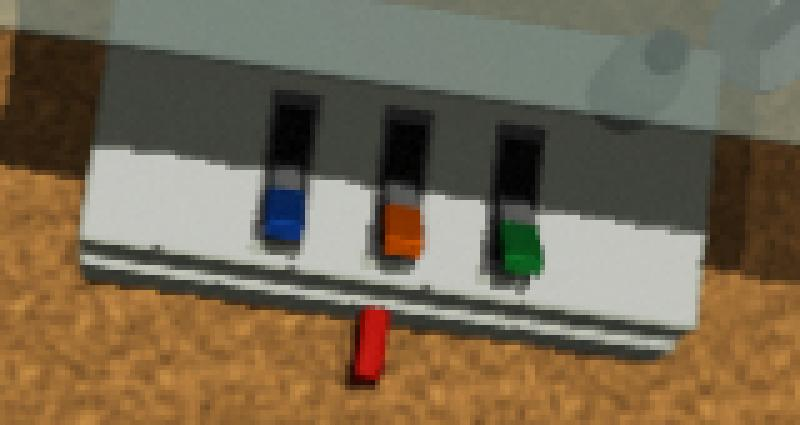

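Emit:
step_arm:
  deltas: [0, 0, -0.92, 0.5, 0.93, 0, 0, 0, 0, -0.92, 0.5, 0.93, 0, 0, 0, 0, -0.92, 0.5, 0.93, 0, 0, 0, 0, -0.92, 0.5, 0.93, 0, 0, 0, 0, -0.92, 0.5, 0.93, 0, 0, 0, 0, -0.92, 0.5, 0.93, 0, 0, 0, 0, -0.92, 0.5, 0.93, 0, 0, -0.09, -0.99, 0, 0.5, 0.93, 0, 0, -0.09, -0.99, 0, 0.5, 0.93, 0, 0, -0.09, -0.99, 0, 0.5, 0.93, 0, 0, -0.09, -0.99, 0, 0.5, 0.93, 0, 0, -0.09, -0.99, 0, 0.5, 0.93, 0, 0, -0.09, -0.99, 0, 0.5, 0.93, 0, 0, -0.09, -0.99, 0, 0.5, 0.93, 0, 0, -0.09, -0.99, 0, 0.5, 0.93, 0, 0, -0.09, -0.99, 0, 0.5, 0.93, 0, 0, -0.09, -0.99, 0, 0.5, 0.93, 0, 0, -0.09, -0.99, 0, 0.5, 0.93, 0, 0, 0, 0, 0, 0, 0, 0, 0, 0, 0, 0, 0, 0, 0, 0]

```text
clock: 2.52
tool_pos: [0.4611, -0.2292, 0.2203]
eef_rot: [2.942, -0.13, 1.033]
wrist_force: [0.4, -0.5, 0.0]
width: 0.0003
grasp_force: 0.0
```

```bash
cat > st.py <<'E'
from h import *
from scipy.spatial.transform import Rotation as R
O=np.array([.616,-.0785]);u=np.array([.9959,-.0904]);v=np.array([.0904,.9959])
s=r.read_state();M=R.from_rotvec(s["eef_rot"]).as_matrix();p=s["tool_pos"];d=p[:2]-O
t=.88
def target(t):
    z=np.r_[u*np.sin(t),-np.cos(t)];y=-np.r_[v,0];x=np.cross(y,z);return np.c_[x,y,z]
if __name__=="__main__":
    print("box mm",np.round([d@u*1e3,d@v*1e3,p[2]*1e3],1),"F box",np.round([s["wrist_force"][:2]@u,s["wrist_force"][:2]@v,s["wrist_force"][2]],1),"q",np.round(s["qpos"],2),"t",s["clock"])
    print("tool z",M[:,2].round(3),"y",M[:,1].round(3))
    print("turn units to target",np.round(R.from_matrix(target(t)@M.T).as_rotvec()/.08,2))
E
python3 st.py
```

```text
box mm [-140.7 -164.1  220.3] F box [ 0.4 -0.5  0. ] q [ 1.21  0.12 -0.65  2.34 -1.16  0.26  0.  ] t 2.5167
tool z [ 0.623 -0.047 -0.781] y [-0.086 -0.996 -0.008]
turn units to target [-0.32 -2.54 -0.07]
```

Emit:
step_arm:
  deltas: [0, 0, 0, 0.44, 0.7, -0.2, 0, 0, 0, 0, 0.44, 0.7, -0.2, 0, 0, 0, 0, 0.44, 0.7, -0.2, 0, 0, 0, 0, 0.44, 0.7, -0.2, 0, 0, 0, 0, 0.44, 0.7, -0.2, 0, 0, 0, 0, 0.44, 0.7, -0.2, 0, 0, 0, 0, 0, 0, 0, 0, 0, 0, 0, 0, 0, 0, 0]

```text
clock: 3.18
tool_pos: [0.5077, -0.1566, 0.2077]
eef_rot: [2.958, -0.114, 1.008]
wrist_force: [-0.1, -0.5, -0.5]
width: 0.0001
grasp_force: 0.0
```

```bash
python3 st.py
```

```text
box mm [-100.8  -87.6  207.7] F box [-0.1 -0.5 -0.5] q [ 0.52  0.11 -0.2   2.35 -1.29  0.15 -0.08] t 3.1833
tool z [ 0.609 -0.037 -0.792] y [-0.073 -0.997 -0.01 ]
turn units to target [-0.35 -2.77 -0.23]
```

```bash
cat > fk.py <<'E'
import numpy as np, itertools
from scipy.spatial.transform import Rotation as R
from scipy.optimize import least_squares
D=[([1.108,.468,-.012,1.603,.006,1.071,-.056],[.265,-.593,.230],[-3.071,-.654,.001]),
([1.21,.12,-.65,2.34,-1.16,.26,0.],[.4611,-.2292,.2203],[2.942,-.13,1.033]),
([.52,.11,-.20,2.35,-1.29,.15,-.08],[.5077,-.1566,.2077],[2.958,-.114,1.008])]
ax="zyzyzyz"
def fk(q,p,s,Rt):
    h,L1,a1,L2,a2,L3,a3=p
    T=R.identity();x=np.array([0,0,h]);off={1:(0,0,0),2:(0,0,L1),3:(a1,0,0),4:(-a2,0,L2),5:(0,0,0),6:(a3,0,L3)}
    for i in range(7):
        T=T*R.from_euler(ax[i],s[i]*q[i])
        if i in off: x=x+T.apply(off[i])
    return x,T*Rt
def fit():
    best=None
    for s in itertools.product([1,-1],repeat=4):
        S=[s[0],1,s[1],1,s[2],1,s[3]]
        Rt=None; e=0
        Rs=[fk(q,np.zeros(7),S,R.identity())[1].inv()*R.from_rotvec(w) for q,_,w in D]
        e=max((Rs[0].inv()*k).magnitude() for k in Rs)
        if best is None or e<best[0]: best=(e,S,Rs[0])
    e,S,Rt=best
    f=lambda p:np.r_[np.concatenate([(fk(q,p,S,Rt)[0]-x) for q,x,_ in D])/.003,(p-np.array([.3,.35,.0,.35,.0,.25,0]))/.2]
    o=least_squares(f,[.3,.35,.03,.35,.03,.25,0]);return e,S,Rt,o
if __name__=="__main__":
    e,S,Rt,o=fit();print(e,S,Rt.as_rotvec(),o.x.round(3),(o.fun[:9]*3).round(1))
E
python3 fk.py; python3 -c "
from rig import r;s=r.read_state();print(list(s['qpos']),s['tool_pos'],s['eef_rot'])"
```

```text
0.0062085072936419105 [-1, 1, -1, 1, -1, 1, -1] [1.43993965e-03 8.27758392e-04 1.57152890e+00] [ 0.321  0.476 -0.004  0.451 -0.007  0.298 -0.039] [27.8 14.6 -1.3  5.4 -6.7 -1.4 -6.2  4.7  2.7]
[np.float64(0.5243738117389782), np.float64(0.10921826205978721), np.float64(-0.1992811556393164), np.float64(2.354993499388268), np.float64(-1.2882142086561623), np.float64(0.14956715902806594), np.float64(-0.0764872853211849)] [ 0.50766331 -0.15664937  0.20772589] [ 2.9580494  -0.11358524  1.00821238]
```

```bash
sed -i 's/h,L1,a1,L2,a2,L3,a3=p/h,L1,a1,L2,a2,L3,a3,b1,b2,b3=p/; s/2:(0,0,L1),3:(a1,0,0),4:(-a2,0,L2),5:(0,0,0),6:(a3,0,L3)/2:(a1,b1,L1),4:(a2,b2,L2),6:(a3,b3,L3)/; s/1:(0,0,0),//; s/np.zeros(7),S/np.zeros(10),S/; s/(p-np.array(.*$/(p-np.array([.3,.4,0,.4,0,.25,0,0,0,0]))\/np.array([.1,.1,.03,.1,.03,.1,.03,.03,.03,.03])]/; s/o=least_squares(f,.*;/o=least_squares(f,[.3,.4,0,.4,0,.25,0,0,0,0]);/' fk.py; python3 fk.py
cat > ik.py <<'E'
from fk import *
from st import target,O,u,v
e,S,Rt,o=fit();P=o.x
lo=np.array([-2.53,-.31,-1.57,.28,-1.29,.15,-2.92]);hi=np.array([2.53,2.02,1.55,2.44,4.43,1.84,2.92])
def ik(q0,x,Rm):
    f=lambda q:np.r_[(fk(q,P,S,Rt)[0]-x)*20,((R.from_matrix(Rm).inv()*fk(q,P,S,Rt)[1]).as_rotvec())*4,(q-q0)*.003]
    r=least_squares(f,np.clip(q0,lo+.01,hi-.01),bounds=(lo,hi));return r.x,np.abs(r.fun[:6]).max()
if __name__=="__main__":
  for t in (.3,.4,.5,.6,.7,.88):
    for flip in (0,1):
      Rm=target(t)@np.diag([1-2*flip,1-2*flip,1])
      for b,n in (((-80,-55,113),"rpre"),((0,-55,128),"rend"),((-80,55,113),"lpre"),((0,55,128),"lend"),((-160,0,30),"fin")):
        x=np.r_[O+u*b[0]/1e3+v*b[1]/1e3,b[2]/1e3]
        sols=[ik(np.array(q0),x,Rm) for q0 in ([.2,.3,0,2.2,0,.4,0],[.2,.3,0,2.2,3.1,.4,0],[.2,.3,.5,2.2,1.57,.4,0],[.2,.3,-.5,2.2,1.57,.4,1.5])]
        q,er=min(sols,key=lambda a:a[1]);
        print(t,flip,n,round(er,3),q.round(2) if er<.02 else "")
E
python3 ik.py
```

```text
0.0062085072936419105 [-1, 1, -1, 1, -1, 1, -1] [1.43993965e-03 8.27758392e-04 1.57152890e+00] [ 0.284  0.553 -0.015  0.458  0.     0.334 -0.008 -0.023 -0.023  0.013] [-0.2  0.7  0.3  1.9 -4.7 -2.7 -2.   4.1  2.5]
0.3 0 rpre 0.0 [ 0.11  0.35  0.05  2.19 -0.11  0.3  -1.42]
0.3 0 rend 0.0 [ 0.1   0.43  0.05  2.01 -0.09  0.4  -1.45]
0.3 0 lpre 0.0 [-0.27  0.36  0.19  2.2  -0.04  0.29 -1.72]
0.3 0 lend 0.0 [-0.19  0.43  0.14  2.02 -0.03  0.4  -1.7 ]
0.3 0 fin 0.087 
0.3 1 rpre 0.0 [ 0.7   0.42 -0.64  2.16  0.62  0.4   1.08]
0.3 1 rend 0.0 [ 0.67  0.51 -0.66  1.97  0.61  0.53  1.1 ]
0.3 1 lpre 0.0 [ 0.39  0.39 -0.54  2.18  0.68  0.4   0.79]
0.3 1 lend 0.0 [ 0.42  0.48 -0.59  1.99  0.65  0.53  0.87]
0.3 1 fin 0.0 [ 0.41  0.47 -0.36  2.41  1.68  0.15 -0.06]
0.4 0 rpre 0.0 [-0.04  0.35  0.24  2.24 -0.64  0.19 -0.88]
0.4 0 rend 0.0 [ 0.14  0.41  0.    2.09 -0.07  0.25 -1.45]
0.4 0 lpre 0.0 [-0.52  0.39  0.5   2.25 -0.64  0.18 -1.14]
0.4 0 lend 0.0 [-0.24  0.42  0.19  2.1  -0.03  0.24 -1.72]
0.4 0 fin 0.033 
0.4 1 rpre 0.0 [ 0.65  0.38 -0.55  2.24  0.76  0.23  0.94]
0.4 1 rend 0.0 [ 0.65  0.47
[... 1362 characters left out ...]
.44  4.21  1.15 -0.02]
0.7 0 lend 0.0 [ 0.33  0.45 -0.44  2.34  2.47  0.41  2.2 ]
0.7 0 fin 0.895 
0.7 1 rpre 0.0 [ 0.87  0.44 -0.65  2.43  2.89  0.34 -1.03]
0.7 1 rend 0.0 [ 0.74  0.47 -0.57  2.26  2.71  0.24 -0.89]
0.7 1 lpre 0.0 [-0.03  0.36  0.05  2.44  3.06  0.35 -1.56]
0.7 1 lend 0.0 [ 0.32  0.42 -0.37  2.29  2.51  0.31 -0.94]
0.7 1 fin 0.652 
0.88 0 rpre 0.42 
0.88 0 rend 0.0 [-0.03  0.53  0.38  2.38  3.59  0.69  1.2 ]
0.88 0 lpre 0.486 
0.88 0 lend 0.0 [-0.41  0.55  0.47  2.4   3.28  0.64  1.22]
0.88 0 fin 1.39 
0.88 1 rpre 0.186 
0.88 1 rend 0.0 [ 0.82  0.54 -0.63  2.36  3.01  0.54 -1.11]
0.88 1 lpre 0.319 
0.88 1 lend 0.0 [ 0.4   0.5  -0.47  2.39  2.76  0.64 -1.16]
0.88 1 fin 1.113
```

Emit:
step_arm:
  deltas: [0.06, 0.65, 0, 0.1, 0.2, -0.2, 0, 0.06, 0.65, 0, 0.1, 0.2, -0.3, 0, 0.06, 0.65, 0, 0.1, 0.2, -0.4, 0, 0.06, 0.65, 0, 0.1, 0.2, -0.4, 0, 0, 0, 0, 0.1, 0.2, -0.4, 0, 0, 0, 0, 0.1, 0.2, -0.4, 0, 0, 0, 0, 0, 0, 0, 0, 0, 0, 0, 0, 0, 0, 0]

```text
clock: 3.85
tool_pos: [0.5183, -0.1344, 0.1627]
eef_rot: [-3.036, 0.129, -0.797]
wrist_force: [-1.0, -0.2, 0.1]
width: -0.0001
grasp_force: 0.0
```

```bash
sed -i 's/^t=.88/t=.45/' st.py; python3 st.py
```

```text
box mm [-92.2 -64.5 162.7] F box [-1.  -0.3  0.1] q [ 0.22  0.2   0.03  2.31 -0.7   0.17 -0.74] t 3.85
tool z [ 0.491 -0.02  -0.871] y [-0.079 -0.997 -0.021]
turn units to target [-0.2   0.8  -0.13]
```

Emit:
step_arm:
  deltas: [-0.1, 0, -0.1, 0.13, 0.05, -0.27, 0, -0.1, 0, 0, 0.13, 0.05, -0.27, 0, 0, 0, 0, 0.13, 0.05, -0.27, 0, 0, 0, 0, 0.13, 0.05, -0.27, 0, 0, 0, 0, 0.13, 0.05, -0.27, 0, 0, 0, 0, 0.13, 0.05, -0.27, 0, 0, 0, 0, 0.13, 0.05, -0.27, 0, 0, 0, 0, 0, 0, 0, 0, 0, 0, 0, 0, 0, 0, 0]

```text
clock: 4.6
tool_pos: [0.5429, -0.126, 0.1238]
eef_rot: [3.028, -0.133, 0.78]
wrist_force: [-0.9, -0.4, 0.4]
width: 0.0002
grasp_force: 0.0
```

```bash
python3 st.py
python3 - <<'E'
from h import *
for n in("side","top"):
    c=viewer.camera(n)
    a=(135,260,270,400) if n=="side" else (165,265,305,465)
    cv2.imwrite(f"pics/{n}1.png",cv2.resize(c["img"][a[0]:a[1],a[2]:a[3]],None,fx=4.5,fy=4.5,interpolation=cv2.INTER_CUBIC))
E
```

```text
box mm [-68.5 -53.9 123.8] F box [-0.8 -0.5  0.4] q [-0.01  0.32  0.25  2.29 -1.29  0.15 -0.2 ] t 4.6
tool z [ 0.482 -0.032 -0.876] y [-0.085 -0.996 -0.01 ]
turn units to target [-0.07  0.68 -0.06]
```

View pics/side1.png

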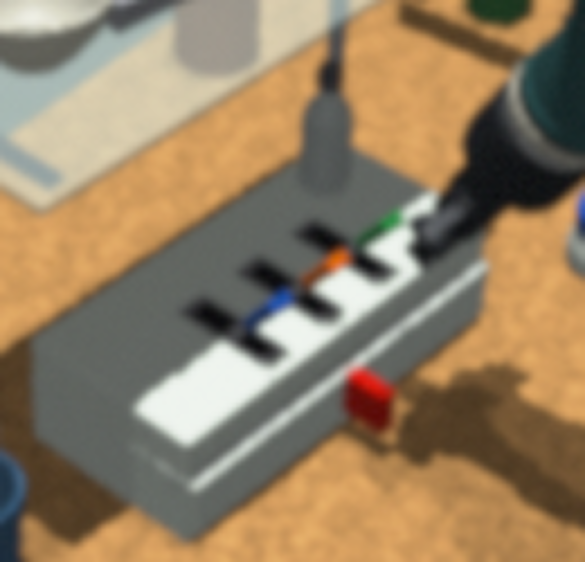

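The fingertip is right in front of the green lever at about (430,240) in the crop, and all levers are forward. Now I'll ease the tilt slightly and come in gently.

Emit:
step_arm:
  deltas: [0.09, 0.99, 0, 0, 0, -0.16, 0, 0, 0, 0, 0.16, 0, -0.16, 0, 0, 0, 0, 0.16, 0, 0, 0, 0, 0, 0, 0, 0, 0, 0]

```text
clock: 5.03
tool_pos: [0.5536, -0.1227, 0.1168]
eef_rot: [3.052, -0.125, 0.725]
wrist_force: [-0.5, -0.1, -0.2]
width: -0.0
grasp_force: 0.0
```

```bash
sed -i 's/^t=.45/t=.4/' st.py; python3 st.py
```

```text
box mm [-58.1 -49.6 116.8] F box [-0.5 -0.1 -0.2] q [-0.12  0.35  0.36  2.25 -1.14  0.21 -0.37] t 5.0333
tool z [ 0.449 -0.021 -0.893] y [-0.078 -0.997 -0.016]
turn units to target [-0.13  0.84 -0.15]
```

Emit:
step_arm:
  deltas: [0, 0, 0, 0.13, -0.08, 0, 0, 0, 0, 0, 0.13, -0.08, 0, 0, 0, 0, 0, 0.13, -0.08, 0, 0, 0, 0, 0, 0, 0, 0, 0]

```text
clock: 5.37
tool_pos: [0.5624, -0.1301, 0.1166]
eef_rot: [3.052, -0.128, 0.723]
wrist_force: [0.3, 0.8, -0.5]
width: 0.0003
grasp_force: 0.1
```

Emit:
step_arm:
  deltas: [0, 0, 0, 0.1, -0.01, 0, 0, 0, 0, 0, 0.1, -0.01, 0, 0, 0, 0, 0, 0, 0, 0, 0]

```text
clock: 5.62
tool_pos: [0.5676, -0.1304, 0.1168]
eef_rot: [3.051, -0.127, 0.723]
wrist_force: [-2.4, -0.4, -0.4]
width: 0.0001
grasp_force: 0.8
```

```bash
python3 st.py
```

```text
box mm [-43.6 -56.  116.8] F box [-2.3 -0.6 -0.4] q [-0.12  0.38  0.39  2.22 -1.12  0.23 -0.39] t 5.6167
tool z [ 0.448 -0.022 -0.894] y [-0.08  -0.997 -0.015]
turn units to target [-0.12  0.82 -0.13]
```

Contact at about −45 (2.3 N). Feeling onward, 2 mm per row.

Emit:
step_arm:
  deltas: [0, 0, 0, 0.08, -0.01, 0, 0, 0, 0, 0, 0.08, -0.01, 0, 0, 0, 0, 0, 0, 0, 0, 0]

```text
clock: 5.87
tool_pos: [0.5719, -0.1306, 0.1169]
eef_rot: [3.051, -0.127, 0.723]
wrist_force: [-1.0, -0.2, 0.1]
width: -0.0003
grasp_force: 0.6
```

Emit:
step_arm:
  deltas: [0, 0, 0, 0.06, -0.005, 0, 0, 0, 0, 0, 0.06, -0.005, 0, 0, 0, 0, 0, 0, 0, 0, 0]

```text
clock: 6.12
tool_pos: [0.5748, -0.1308, 0.1169]
eef_rot: [3.051, -0.127, 0.723]
wrist_force: [-1.2, -0.5, 0.1]
width: 0.0001
grasp_force: 0.5
```

Emit:
step_arm:
  deltas: [0, 0, 0, 0.06, -0.005, 0, 0, 0, 0, 0, 0, 0, 0, 0]

```text
clock: 6.28
tool_pos: [0.576, -0.1309, 0.1168]
eef_rot: [3.052, -0.127, 0.723]
wrist_force: [-1.9, 0.2, 0.7]
width: 0.0002
grasp_force: 0.9
```

Emit:
step_arm:
  deltas: [0, 0, 0, 0.06, -0.005, 0, 0, 0, 0, 0, 0, 0, 0, 0]

```text
clock: 6.45
tool_pos: [0.5774, -0.131, 0.1167]
eef_rot: [3.052, -0.127, 0.723]
wrist_force: [-3.3, 1.1, -0.3]
width: 0.0001
grasp_force: 1.3
```

Emit:
step_arm:
  deltas: [0, 0, 0, 0.06, -0.005, 0, 0, 0, 0, 0, 0, 0, 0, 0]

```text
clock: 6.62
tool_pos: [0.579, -0.1312, 0.1168]
eef_rot: [3.051, -0.127, 0.723]
wrist_force: [-3.4, -0.8, -0.2]
width: -0.0001
grasp_force: 1.4
```

Emit:
step_arm:
  deltas: [0, 0, 0, 0.06, -0.005, 0.01, 0, 0, 0, 0, 0.06, -0.005, 0.01, 0, 0, 0, 0, 0, 0, 0, 0]

```text
clock: 6.87
tool_pos: [0.5824, -0.1315, 0.1175]
eef_rot: [3.051, -0.127, 0.724]
wrist_force: [-3.3, -0.8, 1.2]
width: 0.0
grasp_force: 1.2
```

Emit:
step_arm:
  deltas: [0, 0, 0, 0.06, -0.005, 0.01, 0, 0, 0, 0, 0.06, -0.005, 0.01, 0, 0, 0, 0, 0, 0, 0, 0]

```text
clock: 7.12
tool_pos: [0.5854, -0.1318, 0.1181]
eef_rot: [3.051, -0.127, 0.724]
wrist_force: [-2.5, 0.8, 1.7]
width: 0.0004
grasp_force: 1.1
```

Green is free. Pushing it through.

Emit:
step_arm:
  deltas: [0, 0, 0, 0.1, -0.01, 0.06, 0, 0, 0, 0, 0.1, -0.01, 0.06, 0, 0, 0, 0, 0.1, -0.01, 0.06, 0, 0, 0, 0, 0.1, -0.01, 0.06, 0, 0, 0, 0, 0.1, -0.01, 0.06, 0, 0, 0, 0, 0.1, -0.01, 0.06, 0, 0, 0, 0, 0, 0, 0, 0]

```text
clock: 7.7
tool_pos: [0.6009, -0.1331, 0.1274]
eef_rot: [3.051, -0.126, 0.725]
wrist_force: [-0.8, -0.1, -1.4]
width: -0.0003
grasp_force: 0.6
```

Emit:
step_arm:
  deltas: [0, 0, 0, 0.08, -0.01, 0.03, 0, 0, 0, 0, 0.08, -0.01, 0.03, 0, 0, 0, 0, 0, 0, 0, 0]

```text
clock: 7.95
tool_pos: [0.6045, -0.1337, 0.1286]
eef_rot: [3.051, -0.127, 0.724]
wrist_force: [-1.4, 0.1, -1.4]
width: 0.0001
grasp_force: 0.7
```

```bash
python3 st.py
```

```text
box mm [ -6.5 -56.  128.6] F box [-1.4 -0.1 -1.4] q [-0.2   0.42  0.48  2.14 -1.03  0.3  -0.51] t 7.95
tool z [ 0.448 -0.022 -0.894] y [-0.079 -0.997 -0.015]
turn units to target [-0.12  0.83 -0.13]
```

Emit:
step_arm:
  deltas: [0, 0, 0, 0.08, -0.01, 0.01, 0, 0, 0, 0, 0.08, -0.01, 0.01, 0, 0, 0, 0, 0, 0, 0, 0]

```text
clock: 8.2
tool_pos: [0.6084, -0.1342, 0.129]
eef_rot: [3.051, -0.127, 0.724]
wrist_force: [-2.1, 0.9, -0.7]
width: 0.0001
grasp_force: 0.7
```

Emit:
step_arm:
  deltas: [0, 0, 0, 0.06, -0.005, 0, 0, 0, 0, 0, 0, 0, 0, 0]

```text
clock: 8.37
tool_pos: [0.6097, -0.1344, 0.1289]
eef_rot: [3.051, -0.127, 0.723]
wrist_force: [-2.0, 1.4, -1.1]
width: 0.0
grasp_force: 0.7
```

Emit:
step_arm:
  deltas: [0, 0, 0, 0.06, -0.005, 0, 0, 0, 0, 0, 0, 0, 0, 0]

```text
clock: 8.53
tool_pos: [0.6111, -0.1345, 0.1289]
eef_rot: [3.051, -0.127, 0.723]
wrist_force: [-2.9, -0.2, -0.2]
width: 0.0
grasp_force: 0.8
```

Emit:
step_arm:
  deltas: [0, 0, 0, 0.05, -0.005, 0, 0, 0, 0, 0, 0, 0, 0, 0]

```text
clock: 8.7
tool_pos: [0.6121, -0.1346, 0.1287]
eef_rot: [3.051, -0.127, 0.723]
wrist_force: [-2.8, 1.2, -0.5]
width: 0.0001
grasp_force: 1.4
```

Emit:
step_arm:
  deltas: [0, 0, 0, -0.4, 0.04, 0, 0, 0, 0, 0, -0.8, 0.08, -0.05, 0, 0, 0, 0, -0.8, 0.08, -0.05, 0, 0, 0, 0, -0.6, 0.06, -0.15, 0, 0, 0, 0, 0.05, 0.7, 0, 0, 0, 0, 0, 0.07, 0.75, 0, 0, 0, 0, 0, 0.07, 0.75, 0, 0, 0, 0, 0, 0, 0, 0, 0, 0, 0, 0, 0, 0, 0, 0]

```text
clock: 9.45
tool_pos: [0.5524, -0.0723, 0.1232]
eef_rot: [3.051, -0.124, 0.725]
wrist_force: [-0.8, 0.0, 0.9]
width: -0.0
grasp_force: 0.0
```

```bash
python3 st.py; python3 m.py | grep -v white
```

```text
box mm [-63.9   0.5 123.2] F box [-0.8 -0.1  0.9] q [-0.33  0.33  0.47  2.28 -1.08  0.19 -0.53] t 9.45
tool z [ 0.449 -0.021 -0.893] y [-0.077 -0.997 -0.015]
turn units to target [-0.12  0.84 -0.16]
blue 78 med [ 2.07e+02  3.61e+02  5.86e-01 -2.00e-02  1.36e-01] min [ 2.02e+02  3.58e+02  5.74e-01 -3.00e-02  1.13e-01] max [ 2.12e+02  3.65e+02  6.02e-01 -1.20e-02  1.44e-01]
orange 71 med [ 2.11e+02  3.85e+02  5.80e-01 -7.50e-02  1.36e-01] min [ 2.06e+02  3.82e+02  5.69e-01 -8.40e-02  1.14e-01] max [ 2.16e+02  3.88e+02  5.97e-01 -6.70e-02  1.45e-01]
green 6 med [ 1.905e+02  4.140e+02  6.290e-01 -1.400e-01  1.500e-01] min [ 1.88e+02  4.12e+02  6.19e-01 -1.43e-01  1.26e-01] max [ 1.97e+02  4.16e+02  6.35e-01 -1.33e-01  1.54e-01]
front edge x=a*y+b [0.09062243 0.57180317] y range -0.22611238295822259 0.0728126118234452 56 0.00100873119236491
```

Green is back (tip at box x ≈ 23 mm, as expected at the stop). Next is orange.

Emit:
step_arm:
  deltas: [0, 0, 0, 0.14, -0.01, -0.13, 0, 0, 0, 0, 0.14, -0.01, -0.13, 0, 0, 0, 0, 0.14, -0.01, 0, 0, 0, 0, 0, 0.14, -0.01, 0, 0, 0, 0, 0, 0.14, -0.01, 0, 0, 0, 0, 0, 0, 0, 0, 0]

```text
clock: 10.0
tool_pos: [0.5696, -0.075, 0.1157]
eef_rot: [3.051, -0.128, 0.722]
wrist_force: [-0.5, -0.0, -0.6]
width: 0.0002
grasp_force: 0.3
```

Emit:
step_arm:
  deltas: [0, 0, 0, 0.08, -0.01, 0, 0, 0, 0, 0, 0.08, -0.01, 0, 0, 0, 0, 0, 0, 0, 0, 0]

```text
clock: 10.25
tool_pos: [0.5736, -0.0748, 0.116]
eef_rot: [3.051, -0.127, 0.723]
wrist_force: [-2.5, -0.1, -0.1]
width: 0.0001
grasp_force: 0.9
```

Emit:
step_arm:
  deltas: [0, 0, 0, 0.06, -0.005, 0, 0, 0, 0, 0, 0, 0, 0, 0]

```text
clock: 10.42
tool_pos: [0.5748, -0.0748, 0.116]
eef_rot: [3.052, -0.127, 0.723]
wrist_force: [-2.6, -0.0, -0.4]
width: 0.0
grasp_force: 1.2
```

Emit:
step_arm:
  deltas: [0, 0, 0, 0.06, -0.005, 0, 0, 0, 0, 0, 0, 0, 0, 0]

```text
clock: 10.58
tool_pos: [0.5759, -0.0748, 0.1158]
eef_rot: [3.052, -0.127, 0.722]
wrist_force: [-4.8, -0.0, 0.4]
width: -0.0001
grasp_force: 1.8
```

Emit:
step_arm:
  deltas: [0, 0, 0, 0.04, -0.004, 0, 0, 0, 0, 0, 0, 0, 0, 0]

```text
clock: 10.75
tool_pos: [0.5764, -0.0749, 0.1155]
eef_rot: [3.053, -0.127, 0.72]
wrist_force: [-5.8, 0.0, 0.7]
width: 0.0001
grasp_force: 2.4
```

Emit:
step_arm:
  deltas: [0, 0, 0, 0.04, -0.004, 0, 0, 0, 0, 0, 0, 0, 0, 0]

```text
clock: 10.92
tool_pos: [0.577, -0.0749, 0.1152]
eef_rot: [3.053, -0.127, 0.719]
wrist_force: [-7.5, 0.5, 1.5]
width: 0.0002
grasp_force: 3.0
```

Emit:
step_arm:
  deltas: [0, 0, 0, 0.04, -0.004, 0, 0, 0, 0, 0, 0, 0, 0, 0]

```text
clock: 11.08
tool_pos: [0.5775, -0.0748, 0.1149]
eef_rot: [3.054, -0.126, 0.718]
wrist_force: [-7.8, -0.0, 1.9]
width: 0.0001
grasp_force: 3.5
```

Force rises and progress lags, so orange is blocked. I'll back off and go to blue.

Emit:
step_arm:
  deltas: [0, 0, 0, -0.4, 0.04, 0, 0, 0, 0, 0, -0.6, 0.06, 0.05, 0, 0, 0, 0, 0, 0.75, 0, 0, 0, 0, 0, 0.07, 0.75, 0, 0, 0, 0, 0, 0.07, 0.7, 0, 0, 0, 0, 0, 0, 0, 0, 0]

```text
clock: 11.58
tool_pos: [0.5588, -0.0134, 0.1178]
eef_rot: [3.054, -0.118, 0.725]
wrist_force: [0.6, 0.7, 0.2]
width: -0.0002
grasp_force: 0.0
```

```bash
python3 st.py; python3 m.py | grep orange
```

```text
box mm [-62.9  59.7 117.8] F box [0.6 0.7 0.2] q [-0.55  0.36  0.58  2.29 -1.12  0.17 -0.63] t 11.5833
tool z [ 0.449 -0.018 -0.893] y [-0.073 -0.997 -0.017]
turn units to target [-0.14  0.84 -0.21]
orange 64 med [ 2.08e+02  3.85e+02  5.85e-01 -7.60e-02  1.42e-01] min [ 2.04e+02  3.82e+02  5.76e-01 -8.40e-02  1.18e-01] max [ 2.12e+02  3.89e+02  6.00e-01 -6.70e-02  1.50e-01]
```

Emit:
step_arm:
  deltas: [0, 0, -0.1, 0.13, -0.08, -0.02, 0, 0, 0, -0.1, 0.13, -0.08, -0.02, 0, 0, 0, 0, 0.13, -0.04, 0, 0, 0, 0, 0, 0.13, -0.03, 0, 0, 0, 0, 0, 0.1, -0.01, 0, 0, 0, 0, 0, 0, 0, 0, 0]

```text
clock: 12.13
tool_pos: [0.5734, -0.0248, 0.116]
eef_rot: [3.046, -0.153, 0.721]
wrist_force: [-0.5, -0.2, -1.0]
width: 0.0002
grasp_force: 0.5
```

Emit:
step_arm:
  deltas: [0, 0, 0, 0.08, -0.01, 0, 0, 0, 0, 0, 0.08, -0.01, 0, 0, 0, 0, 0, 0, 0, 0, 0]

```text
clock: 12.38
tool_pos: [0.5772, -0.0245, 0.116]
eef_rot: [3.047, -0.151, 0.721]
wrist_force: [-3.4, -1.1, -0.4]
width: -0.0004
grasp_force: 1.4
```

Emit:
step_arm:
  deltas: [0, 0, 0, 0.06, -0.005, 0, 0, 0, 0, 0, 0.06, -0.005, 0, 0, 0, 0, 0, 0, 0, 0, 0]

```text
clock: 12.63
tool_pos: [0.5805, -0.0244, 0.1163]
eef_rot: [3.047, -0.151, 0.722]
wrist_force: [-4.3, 0.3, 0.5]
width: 0.0
grasp_force: 1.6
```

Emit:
step_arm:
  deltas: [0, 0, 0, 0.06, -0.005, 0, 0, 0, 0, 0, 0, 0, 0, 0]

```text
clock: 12.8
tool_pos: [0.5822, -0.0245, 0.1164]
eef_rot: [3.047, -0.151, 0.722]
wrist_force: [-2.9, 0.3, 0.6]
width: 0.0002
grasp_force: 1.6
```

Emit:
step_arm:
  deltas: [0, 0, 0, 0.06, -0.005, 0, 0, 0, 0, 0, 0, 0, 0, 0]

```text
clock: 12.97
tool_pos: [0.5837, -0.0247, 0.1164]
eef_rot: [3.047, -0.151, 0.722]
wrist_force: [-3.4, 0.3, 0.6]
width: 0.0001
grasp_force: 1.4
```

```bash
python3 st.py
```

```text
box mm [-37.   50.7 116.4] F box [-3.4  0.   0.6] q [-0.55  0.41  0.61  2.23 -1.1   0.21 -0.66] t 12.9667
tool z [ 0.448 -0.029 -0.894] y [-0.095 -0.995 -0.016]
turn units to target [-0.12  0.83  0.06]
```

Emit:
step_arm:
  deltas: [0, 0, 0, 0.06, -0.005, 0, 0, 0, 0, 0, 0, 0, 0, 0]

```text
clock: 13.13
tool_pos: [0.5851, -0.0248, 0.1163]
eef_rot: [3.047, -0.151, 0.722]
wrist_force: [-2.5, 0.8, 0.1]
width: -0.0003
grasp_force: 1.5
```

Emit:
step_arm:
  deltas: [0, 0, 0, 0.06, -0.005, 0, 0, 0, 0, 0, 0, 0, 0, 0]

```text
clock: 13.3
tool_pos: [0.5863, -0.0249, 0.1161]
eef_rot: [3.047, -0.151, 0.721]
wrist_force: [-4.6, 1.4, 0.8]
width: -0.0001
grasp_force: 1.9
```

Emit:
step_arm:
  deltas: [0, 0, 0, 0.06, -0.005, 0.01, 0, 0, 0, 0, 0.06, -0.005, 0.01, 0, 0, 0, 0, 0, 0, 0, 0]

```text
clock: 13.55
tool_pos: [0.5892, -0.0252, 0.1166]
eef_rot: [3.047, -0.151, 0.721]
wrist_force: [-4.8, 0.7, -0.0]
width: -0.0001
grasp_force: 2.0
```

Blue is free; pushing it through.

Emit:
step_arm:
  deltas: [0, 0, 0, 0.08, -0.005, 0.03, 0, 0, 0, 0, 0.08, -0.005, 0.03, 0, 0, 0, 0, 0, 0, 0, 0]

```text
clock: 13.8
tool_pos: [0.5935, -0.0256, 0.1183]
eef_rot: [3.047, -0.151, 0.722]
wrist_force: [-4.3, 1.2, 1.1]
width: 0.0
grasp_force: 1.9
```

Emit:
step_arm:
  deltas: [0, 0, 0, 0.1, -0.01, 0.06, 0, 0, 0, 0, 0.1, -0.01, 0.06, 0, 0, 0, 0, 0.1, -0.01, 0.06, 0, 0, 0, 0, 0.1, -0.01, 0.06, 0, 0, 0, 0, 0.1, -0.01, 0.06, 0, 0, 0, 0, 0.1, -0.01, 0.06, 0, 0, 0, 0, 0.1, -0.01, 0.06, 0, 0, 0, 0, 0, 0, 0, 0]

```text
clock: 14.47
tool_pos: [0.6126, -0.0276, 0.13]
eef_rot: [3.045, -0.151, 0.726]
wrist_force: [-1.1, -0.3, -0.3]
width: 0.0001
grasp_force: 0.5
```

Emit:
step_arm:
  deltas: [0, 0, 0, 0.08, -0.01, 0.01, 0, 0, 0, 0, 0.08, -0.01, 0.01, 0, 0, 0, 0, 0, 0, 0, 0]

```text
clock: 14.72
tool_pos: [0.6158, -0.028, 0.1299]
eef_rot: [3.046, -0.151, 0.724]
wrist_force: [0.1, -0.3, -0.9]
width: -0.0001
grasp_force: 0.4
```

Emit:
step_arm:
  deltas: [0, 0, 0, 0.08, -0.01, 0, 0, 0, 0, 0, 0.08, -0.01, 0, 0, 0, 0, 0, 0, 0, 0, 0]

```text
clock: 14.97
tool_pos: [0.6195, -0.0283, 0.1295]
eef_rot: [3.046, -0.151, 0.723]
wrist_force: [-1.1, 0.2, 1.0]
width: -0.0001
grasp_force: 0.4
```

```bash
python3 st.py
```

```text
box mm [ -1.1  50.3 129.5] F box [-1.1  0.1  1. ] q [-0.6   0.46  0.7   2.15 -1.03  0.29 -0.74] t 14.9667
tool z [ 0.448 -0.029 -0.894] y [-0.095 -0.995 -0.016]
turn units to target [-0.12  0.83  0.07]
```

Emit:
step_arm:
  deltas: [0, 0, 0, 0.06, -0.005, 0, 0, 0, 0, 0, 0.05, -0.005, 0, 0, 0, 0, 0, 0, 0, 0, 0]

```text
clock: 15.22
tool_pos: [0.6217, -0.0285, 0.1292]
eef_rot: [3.047, -0.151, 0.722]
wrist_force: [-1.7, 0.7, -0.2]
width: 0.0001
grasp_force: 1.0
```

Emit:
step_arm:
  deltas: [0, 0, 0, -0.4, 0.04, 0, 0, 0, 0, 0, -0.8, 0.08, -0.1, 0, 0, 0, 0, -0.8, 0.08, -0.2, 0, 0, 0, 0, -0.5, 0.05, -0.2, 0, 0, 0, 0, -0.05, -0.6, 0, 0, 0, 0, 0, -0.06, -0.7, 0, 0, 0, 0, 0, -0.06, -0.7, 0, 0, 0, 0, 0, 0, 0, 0, 0, 0, 0, 0, 0, 0, 0, 0]

```text
clock: 15.97
tool_pos: [0.5547, -0.0737, 0.1173]
eef_rot: [3.045, -0.156, 0.723]
wrist_force: [-1.0, 0.8, 0.0]
width: 0.0001
grasp_force: 0.0
```

```bash
python3 st.py; python3 m.py | grep -v white
```

```text
box mm [-61.4  -0.8 117.3] F box [-1.1  0.7  0. ] q [-0.38  0.36  0.53  2.28 -1.19  0.2  -0.45] t 15.9667
tool z [ 0.448 -0.03  -0.893] y [-0.098 -0.995 -0.016]
turn units to target [-0.12  0.84  0.11]
blue 1 med [ 1.81e+02  3.66e+02  6.45e-01 -2.80e-02  1.49e-01] min [ 1.81e+02  3.66e+02  6.45e-01 -2.80e-02  1.49e-01] max [ 1.81e+02  3.66e+02  6.45e-01 -2.80e-02  1.49e-01]
orange 63 med [ 2.08e+02  3.85e+02  5.86e-01 -7.60e-02  1.41e-01] min [ 2.04e+02  3.82e+02  5.76e-01 -8.40e-02  1.17e-01] max [ 2.12e+02  3.89e+02  6.01e-01 -6.70e-02  1.49e-01]
green 5 med [ 1.93e+02  4.14e+02  6.24e-01 -1.42e-01  1.49e-01] min [ 1.88e+02  4.12e+02  6.18e-01 -1.43e-01  1.30e-01] max [ 1.97e+02  4.16e+02  6.34e-01 -1.33e-01  1.52e-01]
front edge x=a*y+b [0.08903074 0.57201138] y range -0.22542223880038928 0.07275446232305427 59 0.0018525426378041554
```

Emit:
step_arm:
  deltas: [0, 0, 0, 0.16, -0.01, 0, 0, 0, 0, 0, 0.16, -0.01, 0, 0, 0, 0, 0, 0.16, -0.01, 0, 0, 0, 0, 0, 0.16, -0.01, 0, 0, 0, 0, 0, 0.16, -0.01, 0, 0, 0, 0, 0, 0.1, -0.01, 0, 0, 0, 0, 0, 0, 0, 0, 0]

```text
clock: 16.6
tool_pos: [0.5776, -0.0736, 0.1165]
eef_rot: [3.047, -0.15, 0.721]
wrist_force: [0.2, -0.4, -0.7]
width: 0.0001
grasp_force: 0.0
```

Emit:
step_arm:
  deltas: [0, 0, 0, 0.08, -0.01, 0, 0, 0, 0, 0, 0.06, -0.01, 0, 0, 0, 0, 0, 0, 0, 0, 0]

```text
clock: 16.85
tool_pos: [0.5808, -0.0743, 0.1166]
eef_rot: [3.047, -0.151, 0.721]
wrist_force: [-1.8, 1.1, -0.9]
width: -0.0002
grasp_force: 0.8
```

Emit:
step_arm:
  deltas: [0, 0, 0, 0.06, -0.005, 0, 0, 0, 0, 0, 0, 0, 0, 0]

```text
clock: 17.02
tool_pos: [0.5822, -0.0745, 0.1166]
eef_rot: [3.047, -0.151, 0.721]
wrist_force: [-3.1, 0.3, -0.7]
width: -0.0001
grasp_force: 1.3
```

Emit:
step_arm:
  deltas: [0, 0, 0, 0.06, -0.005, 0.02, 0, 0, 0, 0, 0.06, -0.005, 0.02, 0, 0, 0, 0, 0, 0, 0, 0]

```text
clock: 17.27
tool_pos: [0.5857, -0.0748, 0.118]
eef_rot: [3.046, -0.151, 0.723]
wrist_force: [-2.8, 0.6, 0.1]
width: 0.0001
grasp_force: 1.3
```

Free now (past its previous block at 0.5775). Push through to world x ≈ 0.617.

Emit:
step_arm:
  deltas: [0, 0, 0, 0.1, -0.01, 0.05, 0, 0, 0, 0, 0.1, -0.01, 0.05, 0, 0, 0, 0, 0.1, -0.01, 0.05, 0, 0, 0, 0, 0, 0, 0, 0]

```text
clock: 17.6
tool_pos: [0.5936, -0.0756, 0.1218]
eef_rot: [3.046, -0.151, 0.723]
wrist_force: [-2.3, -0.3, -1.9]
width: -0.0002
grasp_force: 0.7
```

Emit:
step_arm:
  deltas: [0, 0, 0, 0.1, -0.01, 0.05, 0, 0, 0, 0, 0.1, -0.01, 0.05, 0, 0, 0, 0, 0.1, -0.01, 0.05, 0, 0, 0, 0, 0.1, -0.01, 0.05, 0, 0, 0, 0, 0.1, -0.01, 0.03, 0, 0, 0, 0, 0, 0, 0, 0]

```text
clock: 18.1
tool_pos: [0.6063, -0.0769, 0.1278]
eef_rot: [3.046, -0.151, 0.724]
wrist_force: [-1.6, 0.1, -0.9]
width: 0.0
grasp_force: 0.5
```

Emit:
step_arm:
  deltas: [0, 0, 0, 0.1, -0.01, 0.02, 0, 0, 0, 0, 0.1, -0.01, 0.02, 0, 0, 0, 0, 0.08, -0.01, 0, 0, 0, 0, 0, 0, 0, 0, 0]

```text
clock: 18.43
tool_pos: [0.613, -0.0775, 0.1285]
eef_rot: [3.046, -0.151, 0.723]
wrist_force: [-1.1, 0.5, 0.0]
width: -0.0001
grasp_force: 0.6
```

Emit:
step_arm:
  deltas: [0, 0, 0, 0.08, -0.01, 0, 0, 0, 0, 0, 0.06, -0.005, 0, 0, 0, 0, 0, 0, 0, 0, 0]

```text
clock: 18.68
tool_pos: [0.6163, -0.0779, 0.1284]
eef_rot: [3.046, -0.151, 0.722]
wrist_force: [-1.7, 0.1, -1.1]
width: -0.0001
grasp_force: 0.7
```

```bash
python3 st.py
```

```text
box mm [  0.2   0.6 128.4] F box [-1.7 -0.1 -1.1] q [-0.46  0.45  0.65  2.14 -1.08  0.31 -0.6 ] t 18.6833
tool z [ 0.448 -0.029 -0.894] y [-0.095 -0.995 -0.015]
turn units to target [-0.12  0.83  0.07]
```

Emit:
step_arm:
  deltas: [0, 0, 0, 0.05, -0.005, 0, 0, 0, 0, 0, 0, 0, 0, 0]

```text
clock: 18.85
tool_pos: [0.6171, -0.078, 0.1282]
eef_rot: [3.047, -0.151, 0.722]
wrist_force: [-2.4, 0.4, -0.0]
width: -0.0001
grasp_force: 1.5
```

Emit:
step_arm:
  deltas: [0, 0, 0, -0.5, 0.05, 0, 0, 0, 0, 0, -0.9, 0.08, 0, 0, 0, 0, 0, -0.9, 0.08, 0.1, 0, 0, 0, 0, -0.9, 0.08, 0.3, 0, 0.09, 0.98, 0, -0.8, 0.07, 0.3, 40, 0.09, 0.98, 0, 0, 0, 0, 70, 0.09, 0.98, 0, 0, 0, 0, 70, 0.09, 0.98, 0, 0, 0, 0, 70, 0, 0, 0, 0, 0, 0, 70, 0, 0, 0, 0, 0, 0, 70]

```text
clock: 19.68
tool_pos: [0.5234, -0.0688, 0.1445]
eef_rot: [-3.12, 0.154, -0.268]
wrist_force: [0.2, 0.5, -0.4]
width: 0.06
grasp_force: 0.0
```

```bash
sed -i 's/^t=.4$/t=.15/' st.py; python3 st.py; python3 m.py | grep -v white
python3 - <<'E'
from h import *
c=viewer.camera("side")
cv2.imwrite("pics/side2.png",cv2.resize(c["img"][135:260,270:400],None,fx=4.5,fy=4.5,interpolation=cv2.INTER_CUBIC))
E
```

```text
box mm [-93.1   1.3 144.5] F box [ 0.1  0.5 -0.4] q [-0.73  0.44  0.99  2.14 -0.67  0.67 -0.97] t 19.6833
tool z [ 0.17  -0.002 -0.985] y [-0.097 -0.995 -0.015]
turn units to target [-0.16  0.27  0.09]
blue 1 med [ 1.82e+02  3.69e+02  6.43e-01 -3.40e-02  1.51e-01] min [ 1.82e+02  3.69e+02  6.43e-01 -3.40e-02  1.51e-01] max [ 1.82e+02  3.69e+02  6.43e-01 -3.40e-02  1.51e-01]
green 20 med [ 2.15e+02  4.10e+02  5.10e-01 -7.20e-02  4.82e-01] min [ 1.88e+02  4.01e+02  4.95e-01 -1.44e-01  1.28e-01] max [ 2.24e+02  4.16e+02  6.35e-01 -5.40e-02  5.02e-01]
front edge x=a*y+b [0.04562865 0.57488969] y range -0.22545863769008018 0.07295616347351817 51 0.011185796569405954
```

View pics/side2.png

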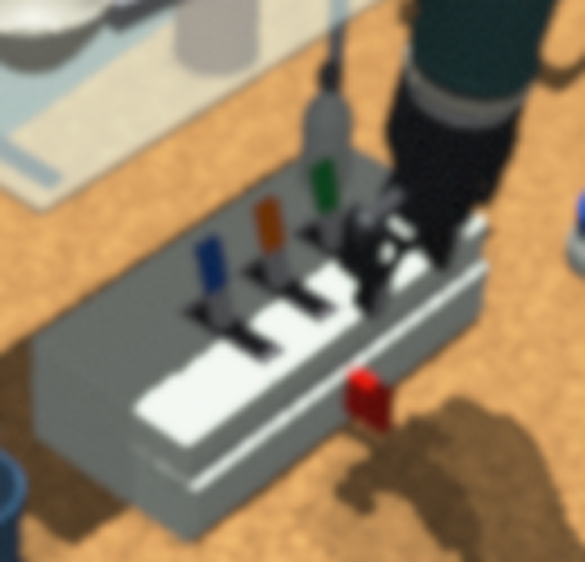

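All three levers stand upright/back: blue (210,265), orange (270,225) and green (325,185). The open gripper is in front, above the red fin at (367,400). Descending onto the fin.

Emit:
step_arm:
  deltas: [0, 0, 0, 0, -0.02, -0.7, 70, 0, 0, 0, 0, -0.02, -0.7, 70, 0, 0, 0, 0, -0.02, -0.7, 70, 0, 0, 0, 0.1, -0.02, -0.7, 70, 0, 0, 0, 0.1, -0.01, -0.7, 70, 0, 0, 0, 0.1, -0.01, -0.7, 70, 0, 0, 0, 0.1, -0.01, -0.6, 70, 0, 0, 0, 0, 0, 0, 70, 0, 0, 0, 0, 0, 0, 70]

```text
clock: 20.53
tool_pos: [0.5307, -0.0719, 0.0241]
eef_rot: [-3.118, 0.158, -0.261]
wrist_force: [0.3, -0.8, -0.3]
width: 0.0595
grasp_force: 0.0
```

```bash
python3 st.py
```

```text
box mm [-85.5  -1.1  24.1] F box [ 0.4 -0.7 -0.3] q [-0.46  0.63  0.67  2.16 -0.98  0.48 -0.7 ] t 20.5333
tool z [ 0.166 -0.    -0.986] y [-0.1   -0.995 -0.017]
turn units to target [-0.19  0.22  0.12]
```

Well placed; close on the fin.

Emit:
step_arm:
  deltas: [0, 0, 0, 0.06, 0, 0, 40, 0, 0, 0, 0, 0, 0, 20, 0, 0, 0, 0, 0, 0, 0, 0, 0, 0, 0, 0, 0, 0, 0, 0, 0, 0, 0, 0, 0, 0, 0, 0, 0, 0, 0, 0, 0, 0, 0, 0, 0, 0, 0]

```text
clock: 21.12
tool_pos: [0.5338, -0.0709, 0.0251]
eef_rot: [-3.118, 0.152, -0.264]
wrist_force: [-3.0, 3.0, 7.6]
width: 0.0132
grasp_force: 58.3
```

Emit:
step_arm:
  deltas: [0, 0, 0, -0.2, 0.018, 0, 0, 0, 0, 0, -0.35, 0.032, 0, 0, 0, 0, 0, -0.35, 0.032, 0, 0, 0, 0, 0, -0.35, 0.032, 0, 0, 0, 0, 0, 0, 0, 0, 0]

```text
clock: 21.53
tool_pos: [0.5011, -0.0679, 0.0251]
eef_rot: [-3.117, 0.154, -0.263]
wrist_force: [-1.0, 2.8, 9.2]
width: 0.0133
grasp_force: 60.7
```

```bash
python3 st.py
```

```text
box mm [-1.154e+02  1.000e-01  2.510e+01] F box [-1.2  2.7  9.2] q [-0.46  0.59  0.66  2.23 -1.01  0.43 -0.66] t 21.5333
tool z [ 0.168  0.001 -0.986] y [-0.097 -0.995 -0.018]
turn units to target [-0.2   0.24  0.09]
```

Moving freely: out 33 mm. 38 mm to go.

Emit:
step_arm:
  deltas: [0, 0, 0, -0.35, 0.032, 0, 0, 0, 0, 0, -0.35, 0.032, 0, 0, 0, 0, 0, -0.3, 0.027, 0, 0, 0, 0, 0, -0.2, 0.018, 0, 0, 0, 0, 0, 0, 0, 0, 0]

```text
clock: 21.95
tool_pos: [0.4713, -0.0653, 0.025]
eef_rot: [-3.117, 0.154, -0.264]
wrist_force: [-1.8, 3.4, 11.2]
width: 0.013
grasp_force: 61.4
```

Emit:
step_arm:
  deltas: [0, 0, 0, -0.12, 0.01, 0, 0, 0, 0, 0, -0.1, 0.01, 0, 0, 0, 0, 0, 0, 0, 0, 0]

```text
clock: 22.2
tool_pos: [0.4664, -0.0648, 0.025]
eef_rot: [-3.118, 0.154, -0.264]
wrist_force: [-0.7, 2.6, 12.3]
width: 0.0133
grasp_force: 61.4
```

```bash
python3 st.py
```

```text
box mm [-1.502e+02  1.000e-01  2.500e+01] F box [-0.9  2.6 12.3] q [-0.45  0.55  0.63  2.31 -1.04  0.38 -0.61] t 22.2
tool z [ 0.168  0.001 -0.986] y [-0.097 -0.995 -0.017]
turn units to target [-0.19  0.25  0.09]
```

Emit:
step_arm:
  deltas: [0, 0, 0, -0.05, 0.005, 0, 0, 0, 0, 0, -0.05, 0.005, 0, 0, 0, 0, 0, 0, 0, 0, 0]

```text
clock: 22.45
tool_pos: [0.4643, -0.0647, 0.025]
eef_rot: [-3.118, 0.154, -0.265]
wrist_force: [0.9, 2.3, 11.1]
width: 0.013
grasp_force: 61.0
```

Emit:
step_arm:
  deltas: [0, 0, 0, 0, 0, 0, 70, 0, 0, 0, 0, 0, 0, 70, 0, 0, 0, 0, 0, 0, 70, 0, 0, 0, 0, 0, 0, 70, 0, 0, 0, 0, 0, 0, 70, 0, 0, 0, 0, 0, 0, 70]

```text
clock: 22.95
tool_pos: [0.4638, -0.065, 0.024]
eef_rot: [-3.119, 0.156, -0.261]
wrist_force: [0.9, 0.9, -0.5]
width: 0.0595
grasp_force: 0.0
```

Emit:
step_arm:
  deltas: [0, 0, 0, 0, 0, 0.3, 70, 0, 0, 0, 0, 0, 0.6, 70, 0, 0, 0, 0, 0, 0.8, 70, 0, 0, 0, 0, 0, 0.8, 70, 0, 0, 0, 0, 0, 0.8, 70, 0, 0, 0, 0, -0.5, 0.5, 70, 0, 0, 0, 0, -0.8, 0.2, 70, 0, 0, 0, 0, -0.8, 0.2, 70, 0, 0, 0, 0, -0.8, 0, 70, 0, 0, 0, 0, -0.8, 0, 70, 0, 0, 0, 0, 0, 0, 70, 0, 0, 0, 0, 0, 0, 70]

```text
clock: 23.95
tool_pos: [0.4637, -0.1584, 0.1291]
eef_rot: [-3.119, 0.16, -0.261]
wrist_force: [-0.6, -0.3, -0.4]
width: 0.0595
grasp_force: 0.0
```

```bash
python3 st.py; python3 m.py | grep red
python3 - <<'E'
from h import *
c=viewer.camera("top");c2=viewer.camera("side")
cv2.imwrite("pics/end.png",np.vstack([cv2.resize(c2["img"][80:300,200:460],(650,550))]))
P=np.array([pt(c,i,j,0) for i in range(225,270) for j in range(360,395) if c["img"][i,j,2]>110 and c["img"][i,j,1]<50])
print(len(P),np.median(P,0),P.min(0),P.max(0))
E
```

```text
box mm [-144.5  -93.4  129.1] F box [-0.5 -0.4 -0.4] q [-0.5   0.4   0.96  2.23 -0.69  0.63 -0.72] t 23.95
tool z [ 0.166 -0.    -0.986] y [-0.101 -0.995 -0.017]
turn units to target [-0.19  0.22  0.13]
red 55 med [ 2.36e+02  3.82e+02  5.35e-01 -8.10e-02  4.20e-02] min [ 2.33e+02  3.78e+02  5.27e-01 -9.40e-02  3.70e-02] max [ 2.39e+02  3.87e+02  5.42e-01 -7.10e-02  4.60e-02]
119 [ 0.47845568 -0.06968563  0.05415341] [ 4.53843711e-01 -9.16088307e-02 -1.64771290e-04] [ 0.54138375 -0.05833093  0.0607511 ]
```

View pics/end.png

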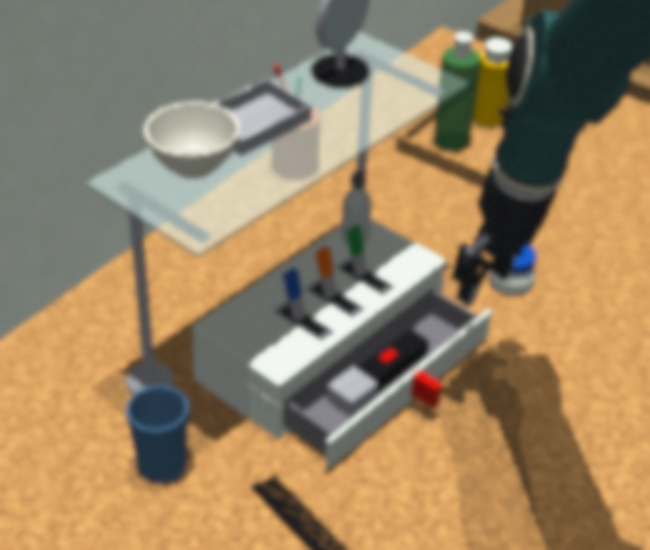

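The drawer is out about 69 mm with the fin at (427,388). All three levers are back and the toiletries are where they were. The gripper, at (475,275), is touching nothing.

```bash
python3 -c "
from rig import hand_in;print(hand_in())"
```

```text
the job is handed in; nothing more can be done
None
```

I handed the job in after about 24 s on the robot's clock: the levers went back in the order green, blue, orange, the drawer is out about 69 mm, and the last picture shows all levers back, the toiletries in place and the gripper clear; the hand-in returned no verdict.

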